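Find the trolley castor with bearing play and take up its play

TASK

Two castors of the kitchen trolley are clamped wheel-up on the worktop and one of them has a worn bearing: find the one that has play by rocking a wheel gently, pushing its bare upper part from the side with a finger (do not squeeze it), first to the left, then to the right. Push in the wedge of that castor only, by its tab, until the play is just gone, then give the same wheel one more firm sideways push, about 7 N and held for a moment, to prove that it stands tight and upright. Never push wheel or wedge harder than 20 N, leave the sound castor's wedge as it is, and disturb nothing else.

Things in the scene. Friction and masses are not known exactly. Their poses are not given: they have to be found in the camera images.
- base_a: Castor a's service block, fixed to the worktop: light wooden block 18 mm high. Origin on the worktop straight below the wheel; x runs along the block, away from the robot, y to its left, z up. It reaches from x = -145 to +60 mm and y = +-45 mm. Two steel guide bars beside the wedge have their tops 28 mm above the worktop; the round bearing housing under the fork is fixed too.
- wheel_a (a point): Upturned castor on block a: wheel 72 mm in diameter, 26 mm wide, in a steel fork. Origin at the wheel's centre, 96 mm above the worktop (top 132 mm); y is the axle (left), flat sides at y = +-13 mm. Fork cheeks (46 mm over the bolts) end 6 mm above the centre; above that the sides are bare. It does not roll; wheel and fork rock together, left and right only, about a line along block x, 62 mm below the centre.
- rock_a (a joint): Lean of castor a (rad): 0 upright (start), positive to the left (+y of its block). Moves with 1 to 2 N on the bare part and stays where left. A sound castor gives less than 0.01 rad; the worn one moves 0.05 to 0.08 rad each way (4 to 8 mm at the bare part), then meets a firm stop. They look alike; which is worn changes.
- tab_a (a point): Upright dark steel thumb tab of the take-up wedge on block a: 8 mm thick, 26 mm wide, 42 mm high, top 67 mm above the worktop. Origin at the middle of the lower edge of its front face (towards the robot), 25 mm above the worktop, at block x = -112 mm, y = 0 when the wedge is out; axes as the block's. Push it along the block's +x, towards the castor.
- slide_a (a joint): How far wedge a is pushed in (m): 0 at the start, 0.030 the end of its track. Slides with about 6 N and stays where left. On the worn castor each mm takes up 0.0033 rad of play each way; once the play is gone, between 14 and 25 mm, the resistance climbs steeply. On a sound castor it slides 3 mm, then stops.
- base_b: Castor b's service block, fixed to the worktop: light wooden block 18 mm high. Origin on the worktop straight below the wheel; x runs along the block, away from the robot, y to its left, z up. It reaches from x = -145 to +60 mm and y = +-45 mm. Two steel guide bars beside the wedge have their tops 28 mm above the worktop; the round bearing housing under the fork is fixed too.
- wheel_b (a point): Upturned castor on block b: wheel 72 mm in diameter, 26 mm wide, in a steel fork. Origin at the wheel's centre, 96 mm above the worktop (top 132 mm); y is the axle (left), flat sides at y = +-13 mm. Fork cheeks (46 mm over the bolts) end 6 mm above the centre; above that the sides are bare. It does not roll; wheel and fork rock together, left and right only, about a line along block x, 62 mm below the centre.
- rock_b (a joint): Lean of castor b (rad): 0 upright (start), positive to the left (+y of its block). Moves with 1 to 2 N on the bare part and stays where left. A sound castor gives less than 0.01 rad; the worn one moves 0.05 to 0.08 rad each way (4 to 8 mm at the bare part), then meets a firm stop. They look alike; which is worn changes.
- tab_b (a point): Upright dark steel thumb tab of the take-up wedge on block b: 8 mm thick, 26 mm wide, 42 mm high, top 67 mm above the worktop. Origin at the middle of the lower edge of its front face (towards the robot), 25 mm above the worktop, at block x = -112 mm, y = 0 when the wedge is out; axes as the block's. Push it along the block's +x, towards the castor.
- slide_b (a joint): How far wedge b is pushed in (m): 0 at the start, 0.030 the end of its track. Slides with about 6 N and stays where left. On the worn castor each mm takes up 0.0033 rad of play each way; once the play is gone, between 14 and 25 mm, the resistance climbs steeply. On a sound castor it slides 3 mm, then stops.
- salt_shaker: Bystander, leave alone: salt shaker, 44 mm across, 90 mm high, between the blocks. Origin at the centre of its underside.
- tomato_tin: Bystander, leave alone: low tin, 75 mm across, 58 mm high, between the blocks. Origin at the centre of its underside.
- teaspoon: Bystander, leave alone: teaspoon, 130 mm, lying between the blocks' front ends. Origin at the centre of its underside.
- mug: Bystander, leave alone: white mug with handle, 102 mm high, at the left. Origin at the centre of its underside.
- oil_bottle: Bystander, leave alone: oil bottle, 59 mm across, 204 mm high, at the back. Origin at the centre of its underside.
- pepper_mill: Bystander, leave alone: wooden pepper mill, 165 mm high, at the back. Origin at the centre of its underside.
- scissors: Bystander, leave alone: scissors with blue grips, 206 mm, lying at the right. Origin at the centre of its underside.

How it is judged:
By the outcome, as a careful person would: the job done as asked, in the order asked, and still so for the second after the job is handed in, with the robot touching nothing.
It also fails if it takes over 72 s, if anything falls off the work surface, if the arm or the gripper's body presses on something with over 40 N, if the wrist force passes 120 N, or if a joint passes its speed limit or range.

ROBOT

A 7-joint arm with a two-finger parallel gripper is mounted at the origin on a cart in front of the work surface, level with it; the furniture and walls round the work are solid. World frame = base frame: x ahead of the robot, y to its left, z up, the work surface at z = 0. Lengths are in m, angles in rad, forces in N, time in s.
With the tool pointing down it reaches from about 0.4 to 0.875 m from the base axis. Payload 4.4 kg.
Tool frame: the origin (TCP) lies on the centre line of the jaws, within the pads' length; the fingertips stand 17 mm ahead of it and the grasp point (between the pads) lies 2 mm behind it; z points along the fingers, y is the line along which they close (so a half turn about z gives the same grasp; the last joint's range is limited). The gripper opens to 85 mm and grips with 20 to 120 N. Pads are 22 mm wide; open, the fingers measure 114 mm over their backs; the gripper's body (76 mm by 85 mm) begins 54 mm behind the grasp point. The pads swing forward as they close: fully open they stand 13 mm farther back than shut.
Start: joints at [-1.384, 0.628, 0.038, 1.517, -0.027, 0.996, -0.02], TCP at [0.163, 0.629, 0.248] pointing down, gripper open.
Joint ranges: [-3.06, 3.06], [-0.37, 2.12], [-1.25, 1.32], [0.18, 2.47], [-1.1, 4.24], [0.23, 1.98], [-2.94, 2.94]. Speed limits (rad/s): [2.57, 2.57, 3.14, 3.14, 3.14, 3.14, 3.14].

INTERFACE

Orientations are given as a rotation vector (axis times angle).
In Python, from workcell import * gives the robot as it stands.
- The arm moves only by the tool carry_out, never from a script. Its argument "series" is a list of rows, each an object with "delta_pos": the shift along the tool's x, y, z in cm, a list of three; "angular": the turn, a rotation vector about the tool's x, y, z in degrees, a list of three; "grip": the closure, from -1 (fully open) to 1 (shut). In form: [{"delta_pos": [dx, dy, dz], "angular": [ax, ay, az], "grip": grip}, ...]. A call has 1 to 12 rows; each row shifts and turns the commanded pose from where the row before left it, along the tool's axes as they then stand; what a row does not reach is not made up. A row lasts 1/12 s, in which the tool goes at most 41.7 mm and 7.16 degrees, less where a joint would pass 70% of its speed; a pose out of reach is approached as far as the arm can. A call is refused whole if a number of a shift passes 4.17 or a number of a turn 7.16, either way. A call with a gripper value outside its range is refused whole. The fingers move at their own pace and stop on an object; "grip_force" is the grip in N (left out, the last holds). Time passes only in rows, so rows that do not move let the fingers close. It gives the time, the measured TCP pose, the force, the opening and the grip force at its end, in the units of the state.
- get_state(): the state, without advancing time (a new reading comes with each control period).
- get_image(name): name is "scene" or "top" or "wrist"; returns a dict with "pixels" (400x640x3 uint8, red, green, blue), "fx", "fy", "cx", "cy" (pixels), "rvec" (rotation vector, rad) and "tvec" (3), from world to camera coordinates, as OpenCV has them. Camera axes: x right, y down, z forward; pixel columns grow to the right and rows downward; lengths in m; the calibration is good to about 2 mm. A picture is of the moment at which its call begins. There is no depth.
- close_job(): hands the job in; it is judged then, once.
The state is a dict: "clock": time; "joints": joint angles; "joint_vel": joint speeds; "effort": joint torques, N m; "eef_pos": TCP position; "tool_rot": TCP orientation; "contact_force": force on the tool from outside, world axes, zero at the start; "ft_torque": the same for the moment, N m; "gripper_width": finger opening in m; "gripper_force": force on a finger pad.
Only numpy, scipy, OpenCV 4.12 (cv2) and the standard library are available. Lean on these libraries where they do the work, as an engineer would, in place of code of your own. Each camera call takes 0.05 s, during which the arm holds its last target. There are 200 camera calls.

## Working session

There is one attempt and no reset: what is moved stays moved. The work goes in short steps, Python scripts to look and compute and a tool call to move; the robot and the scene stay as the last step left them, time stands still between calls to the robot, and variables do not carry over. Pictures are saved under pics/ and viewed, at most 10 in all, crops included, and the job is handed in when it is done.

Besides the shell and the picture viewer there is one more tool, called after "Request:" by a JSON object that holds its "method" and its "body". carry_out: Moves the arm, as the interface text tells. Its arguments: {"type":"object","properties":{"series":{"type":"array","items":{"type":"object","properties":{"delta_pos":{"type":"array","items":{"type":"number"}},"angular":{"type":"array","items":{"type":"number"}},"grip":{"type":"number"}}}},"grip_force":{"type":"number"}},"required":["series"]}

```bash
mkdir -p pics; python3 - <<'E'
from workcell import *
import cv2,pickle
s=get_state();print(s['eef_pos'],s['tool_rot'],s['gripper_width'],s['contact_force'],s['clock'])
for n in ['top','scene']:
    im=get_image(n);pickle.dump(im,open(n+'.pkl','wb'));cv2.imwrite(f'pics/{n}0.png',im['pixels'][:,:,::-1]);print(n,im['fx'],im['cx'],im['cy'],im['rvec'],im['tvec'])
E
```

```text
[0.16236696 0.62874847 0.24736883] [-3.95938295e-01 -3.11630614e+00  3.08336215e-03] 0.08572247940693574 [ 0.48423935 -0.64812752 -0.1382677 ] 0.0
top 465.984353350044 323.3170778402979 194.8550306062896 [ 2.20936668 -2.16869431  0.05311621] [-0.00987422  0.55471038  1.42209032]
scene 450.0458946509921 328.2780513913726 200.89781091574363 [ 1.01206205 -2.1492395   1.27718625] [0.39046911 0.27007544 1.26208479]
```

View pics/top0.png

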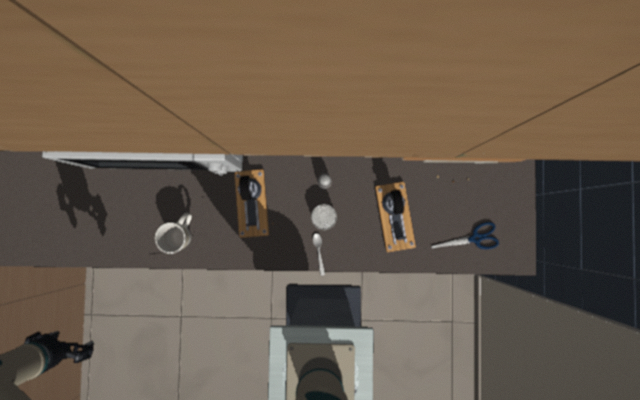

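View pics/scene0.png

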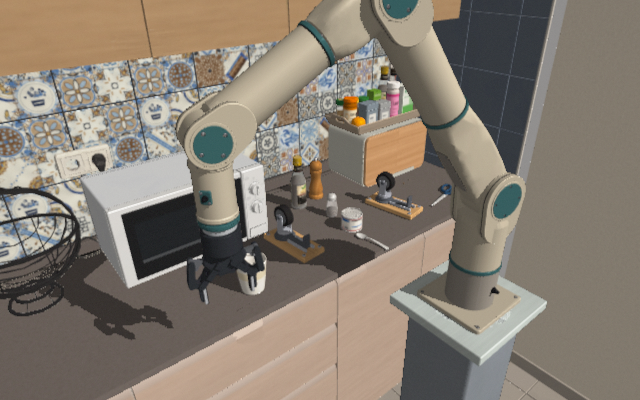

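The top view shows the left block at about (252,203) and the right one at about (396,216), with the tin at (323,217), salt at (325,182), the spoon at (319,250), the mug at (173,238) and the scissors at (470,238). I'll enlarge the blocks next.

```bash
python3 - <<'E'
import cv2,pickle,numpy as np
im=pickle.load(open('top.pkl','rb'))['pixels'][:,:,::-1]
c=[cv2.resize(im[160:260,x:x+65],None,fx=6,fy=6,interpolation=cv2.INTER_CUBIC) for x in (222,362)]
o=np.hstack(c);o=np.clip(o*1.5,0,255).astype(np.uint8);cv2.imwrite('pics/crop.png',o);print(o.shape)
E
```

```text
(600, 780, 3)
```

View pics/crop.png

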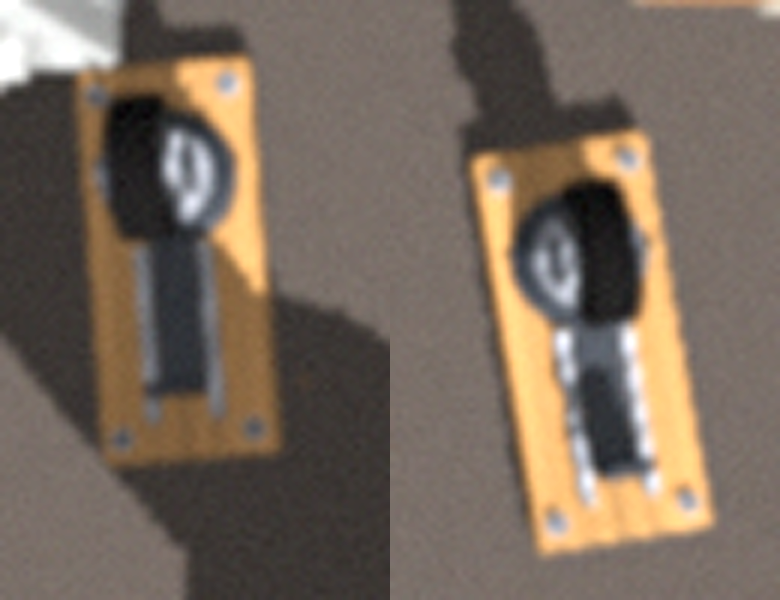

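Corners of the block tops in the crop: left block (80,75), (250,58), (282,452), (106,464); right block (472,155), (645,133), (714,522), (540,553). Both wheels' tops and tabs are visible. Next I fit the poses.

```bash
cat > h.py <<'E'
import cv2,pickle,numpy as np
from scipy.optimize import least_squares
def proj(im,P):
    K=np.array([[im['fx'],0,im['cx']],[0,im['fy'],im['cy']],[0,0,1.]])
    return cv2.projectPoints(np.array(P,float).reshape(-1,1,3),im['rvec'],im['tvec'],K,None)[0].reshape(-1,2)
def toW(p,b):
    b=np.atleast_2d(b);c,s=np.cos(p[2]),np.sin(p[2])
    return np.c_[p[0]+c*b[:,0]-s*b[:,1],p[1]+s*b[:,0]+c*b[:,1],b[:,2]]
C=np.array([[.06,.045,.018],[.06,-.045,.018],[-.145,-.045,.018],[-.145,.045,.018]])
E
python3 - <<'E'
from h import *
im=pickle.load(open('top.pkl','rb'))
L=np.array([[80,75],[250,58],[282,452],[106,464]])/6+[222,160]
R=(np.array([[472,155],[645,133],[714,522],[540,553]])-[390,0])/6+[362,160]
for n,u,x0 in (('L',L,[.7,.2,0]),('R',R,[.7,-.2,0])):
    u=u-0.42
    r=least_squares(lambda p:(proj(im,toW(p,C))-u).ravel(),x0)
    p=r.x;print(n,p.round(4),np.degrees(p[2]).round(2),r.fun.round(2))
    print(' wheel',toW(p,[0,0,.096]).round(4),'tab',toW(p,[-.112,0,.025]).round(4))
    for nm,q in(('wheeltop',[0,0,.132]),('tabtop',[-.112,0,.067])):
        v=proj(im,toW(p,q))[0]; print('  ',nm,(v+.42-[222 if n=='L' else 362,160])*6+[0 if n=='L' else 390,0])
# others: intersect ray at height
K=np.array([[im['fx'],0,im['cx']],[0,im['fy'],im['cy']],[0,0,1.]]);Rm=cv2.Rodrigues(im['rvec'])[0]
for nm,u,z in(('tin',(323.5,217),.058),('salt',(325,182),.09),('mug',(173,238),.1),('spoon0',(317,238),0),('spoon1',(322,273),0),('mw',(240,165),.25)):
    d=Rm.T@np.linalg.inv(K)@[*u,1];o=-Rm.T@im['tvec'];print(nm,(o+d*(z-o[2])/d[2]).round(3))
E
```

```text
L [0.5673 0.2255 0.1016] 5.82 [-0.37 -0.73  0.28 -0.31 -0.01  0.3   0.1   0.73]
 wheel [[0.5673 0.2255 0.096 ]] tab [[0.4559 0.2141 0.025 ]]
   wheeltop [134.00528271 162.76130585]
   tabtop [173.86332879 397.58268245]
R [ 0.5348 -0.2142  0.1806] 10.35 [ 0.04  0.31  0.03 -0.73 -0.01  0.41 -0.06 -0.  ]
 wheel [[ 0.5348 -0.2142  0.096 ]] tab [[ 0.4247 -0.2343  0.025 ]]
   wheeltop [612.8699589  248.37197923]
   tabtop [631.22534268 478.28853326]
tin [ 0.486 -0.002  0.058]
salt [ 0.588 -0.004  0.09 ]
mug [0.417 0.433 0.1  ]
spoon0 [0.421 0.018 0.   ]
spoon1 [0.314 0.    0.   ]
mw [0.615 0.216 0.25 ]
```

```bash
cat >> h.py <<'E'
from scipy.spatial.transform import Rotation as Ro
B={'L':[.5673,.2255,.1016],'R':[.5348,-.2142,.1806]}
def block(n,s):
    "TCP in block frame, mm"
    p=B[n];d=np.array(s['eef_pos'])-[p[0],p[1],0];c,si=np.cos(p[2]),np.sin(p[2])
    return np.array([c*d[0]+si*d[1],-si*d[0]+c*d[1],d[2]])*1e3
def show(n,tgt=None):
    from workcell import get_state
    s=get_state();R=Ro.from_rotvec(s['tool_rot']);p=B[n]
    Rt=Ro.from_matrix(Ro.from_euler('z',p[2]).as_matrix()@np.diag([-1,1,-1.]))
    f=np.array(s['contact_force']);fb=Ro.from_euler('z',-p[2]).apply(f)
    print('t',s['clock'],'blk',block(n,s).round(1),'F',fb.round(2),'w',s['gripper_width'],'turn',np.degrees((R.inv()*Rt).as_rotvec()).round(2))
    if tgt is not None:
        t=toW(p,np.array(tgt)/1e3)[0]; d=t-s['eef_pos']
        print('delta cm now-frame',(R.inv().apply(d)*100).round(2),'final-frame',(Rt.inv().apply(d)*100).round(2))
E
python3 -c "
from h import *
show('L',[-12,-45,230])"
```

```text
t 0.1 blk [-361.9  442.3  247.5] F [ 0.06 -0.09 -0.75] w 0.08538519173313078 turn [-9.00e-02 -2.00e-02 -2.03e+01]
delta cm now-frame [-49.73 -33.56   1.81] final-frame [-34.99 -48.73   1.75]
```

Request:
{"method": "carry_out", "body": {"series": [{"delta_pos": [0,0,0],"angular": [0,0,-6.8],"grip": 1},{"delta_pos": [0,0,0],"angular": [0,0,-6.8],"grip": 1},{"delta_pos": [0,0,0],"angular": [0,0,-6.7],"grip": 1},{"delta_pos": [-2,-2.8,0],"angular": [0,0,0],"grip": 1},{"delta_pos": [-2,-2.8,0],"angular": [0,0,0],"grip": 1},{"delta_pos": [-2,-2.8,0],"angular": [0,0,0],"grip": 1},{"delta_pos": [-2,-2.8,0],"angular": [0,0,0],"grip": 1},{"delta_pos": [-2,-2.8,0],"angular": [0,0,0],"grip": 1},{"delta_pos": [-2,-2.8,0],"angular": [0,0,0],"grip": 1},{"delta_pos": [-2,-2.8,0],"angular": [0,0,0],"grip": 1},{"delta_pos": [-2,-2.8,0],"angular": [0,0,0],"grip": 1},{"delta_pos": [-2,-2.8,0],"angular": [0,0,0],"grip": 1}]}}

```text
clock: 1.1
eef_pos: [0.3679, 0.3953, 0.248]
tool_rot: [0.159, -3.137, 0.001]
contact_force: [0.7, -0.1, -0.8]
gripper_width: 0.0003
gripper_force: 0.0
```

Request:
{"method": "carry_out", "body": {"series": [{"delta_pos": [-2,-2.8,0],"angular": [0,0,0],"grip": 1},{"delta_pos": [-2,-2.8,0],"angular": [0,0,0],"grip": 1},{"delta_pos": [-2,-2.8,0],"angular": [0,0,0],"grip": 1},{"delta_pos": [-2,-2.8,0],"angular": [0,0,0],"grip": 1},{"delta_pos": [-2,-2.8,0],"angular": [0,0,0],"grip": 1},{"delta_pos": [-2,-2.8,0],"angular": [0,0,0],"grip": 1},{"delta_pos": [-2,-2.8,0],"angular": [0,0,0],"grip": 1},{"delta_pos": [0,0,0],"angular": [0,0,0],"grip": 1},{"delta_pos": [0,0,0],"angular": [0,0,0],"grip": 1}]}}

```text
clock: 1.85
eef_pos: [0.5275, 0.2134, 0.2478]
tool_rot: [0.151, -3.138, 0.002]
contact_force: [0.3, 1.0, -0.7]
gripper_width: -0.0002
gripper_force: 0.0
```

```bash
python3 - <<'E'
from h import *
from workcell import *
show('L',[-12,-45,125])
for n in ['top','wrist']:
    im=get_image(n);cv2.imwrite(f'pics/{n}1.png',im['pixels'][:,:,::-1])
    if n=='wrist':pickle.dump(im,open('wrist1.pkl','wb'))
E
```

```text
t 1.85 blk [-40.8  -8.  247.8] F [ 0.44  0.91 -0.73] w -0.00016762240541393468 turn [-0.07 -0.02 -0.31]
delta cm now-frame [-2.91 -3.67 12.28] final-frame [-2.88 -3.7  12.28]
```

View pics/wrist1.png

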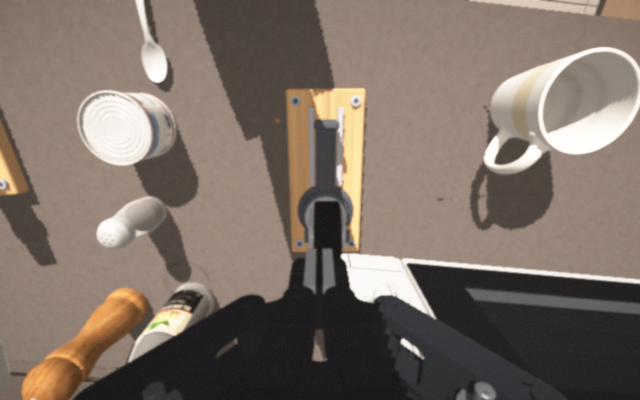

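The wrist view (up = towards the robot, right = +y) shows the block square to the tool. Its front corners are at (286,89) and (366,88), the back ones at (291,251) and (361,251), and the wheel top is at (327,225). There is room to go down on the right side of the wheel.

```bash
python3 - <<'E'
from h import *
im=pickle.load(open('wrist1.pkl','rb'))
print(proj(im,toW(B['L'],C)).round(1))
u=np.array([[361,251],[291,251],[286,89],[366,88]])
u=u[[0,1,2,3]]
r=least_squares(lambda p:(proj(im,toW(p,C))-u).ravel(),B['L']);print(r.x.round(4),r.fun.round(1))
print(proj(im,toW(B['L'],[[-.112,0,.067],[-.112,.013,.067],[-.112,-.013,.067],[-.03,0,.116]])).round(1))
print(proj(im,toW(r.x,[[-.112,0,.067],[-.112,.013,.067],[-.112,-.013,.067],[-.03,0,.116]])).round(1))
E
```

```text
[[356.7 249.9]
 [289.4 250. ]
 [283.3  84.8]
 [363.9  84.7]]
[0.57   0.2294 0.1078] [-1.4  0.8  1.4  1.2 -0.2 -0.9  0.2 -0.6]
[[324.3 117.2]
 [337.4 117.1]
 [311.2 117.2]
 [324.9 211.4]]
[[327.2 120.4]
 [340.2 120.3]
 [314.1 120.5]
 [328.5 214.6]]
```

Request:
{"method": "carry_out", "body": {"series": [{"delta_pos": [-1.5,-1.9,0],"angular": [0,0,0],"grip": 1},{"delta_pos": [-1.4,-1.8,0],"angular": [0,0,0],"grip": 1},{"delta_pos": [0,0,0],"angular": [0,0,0],"grip": 1},{"delta_pos": [0,0,3],"angular": [0,0,0],"grip": 1},{"delta_pos": [0,0,3],"angular": [0,0,0],"grip": 1},{"delta_pos": [0,0,3],"angular": [0,0,0],"grip": 1},{"delta_pos": [0,0,2],"angular": [0,0,0],"grip": 1},{"delta_pos": [0,0,1.2],"angular": [0,0,0],"grip": 1},{"delta_pos": [0,0,0],"angular": [0,0,0],"grip": 1},{"delta_pos": [0,0,0],"angular": [0,0,0],"grip": 1},{"delta_pos": [0,0,0],"angular": [0,0,0],"grip": 1}]}}

```text
clock: 2.87
eef_pos: [0.5596, 0.1832, 0.1276]
tool_rot: [-0.161, 3.135, 0.002]
contact_force: [0.2, 0.2, -0.5]
gripper_width: 0.0002
gripper_force: 0.0
```

```bash
python3 - <<'E'
from h import *
from workcell import *
show('L')
for n in ['wrist']:
    im=get_image(n);cv2.imwrite(f'pics/{n}2.png',im['pixels'][:,:,::-1])
E
```

```text
t 2.8667 blk [-11.9 -41.3 127.6] F [ 0.22  0.21 -0.46] w 0.00015802679969231383 turn [0.05 0.13 0.04]
```

View pics/wrist2.png

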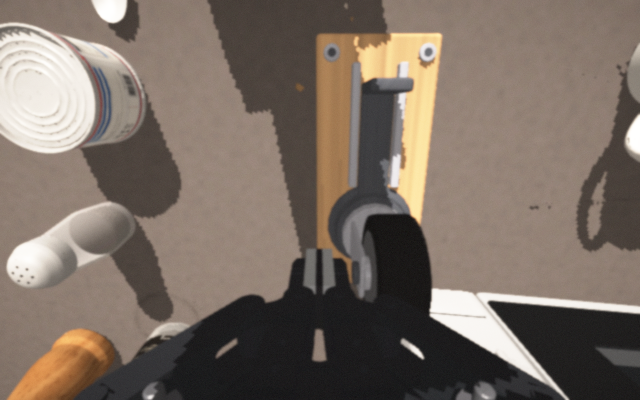

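The wrist picture shows the shut fingertips at about (320,265), just right of the wheel (395,260) with a clear gap. Now I approach and rock left.

Request:
{"method": "carry_out", "body": {"series": [{"delta_pos": [0,0.4,0.1],"angular": [0,0,0],"grip": 1},{"delta_pos": [0,0.3,0.1],"angular": [0,0,0],"grip": 1},{"delta_pos": [0,0.1,0],"angular": [0,0,0],"grip": 1},{"delta_pos": [0,0.1,0],"angular": [0,0,0],"grip": 1},{"delta_pos": [0,0,0],"angular": [0,0,0],"grip": 1},{"delta_pos": [0,0,0],"angular": [0,0,0],"grip": 1}]}}

```text
clock: 3.42
eef_pos: [0.558, 0.1912, 0.1244]
tool_rot: [-0.16, 3.137, -0.0]
contact_force: [1.2, 0.2, 0.4]
gripper_width: -0.0
gripper_force: 0.0
```

Request:
{"method": "carry_out", "body": {"series": [{"delta_pos": [0,0.1,0],"angular": [0,0,0],"grip": 1},{"delta_pos": [0,0.1,0],"angular": [0,0,0],"grip": 1},{"delta_pos": [0,0,0],"angular": [0,0,0],"grip": 1}]}}

```text
clock: 3.67
eef_pos: [0.5577, 0.1934, 0.1243]
tool_rot: [0.159, -3.137, -0.0]
contact_force: [-0.6, 0.2, 0.3]
gripper_width: -0.0001
gripper_force: 0.0
```

Request:
{"method": "carry_out", "body": {"series": [{"delta_pos": [0,0.1,0],"angular": [0,0,0],"grip": 1},{"delta_pos": [0,0.1,0],"angular": [0,0,0],"grip": 1},{"delta_pos": [0,0,0],"angular": [0,0,0],"grip": 1}]}}

```text
clock: 3.92
eef_pos: [0.5575, 0.1955, 0.1243]
tool_rot: [0.16, -3.137, -0.0]
contact_force: [0.3, -0.7, -0.1]
gripper_width: -0.0001
gripper_force: 0.0
```

Request:
{"method": "carry_out", "body": {"series": [{"delta_pos": [0,0.1,0],"angular": [0,0,0],"grip": 1},{"delta_pos": [0,0.1,0],"angular": [0,0,0],"grip": 1},{"delta_pos": [0,0,0],"angular": [0,0,0],"grip": 1}]}}

```text
clock: 4.17
eef_pos: [0.5573, 0.1975, 0.1243]
tool_rot: [0.16, -3.137, -0.0]
contact_force: [-0.4, -0.0, 0.8]
gripper_width: -0.0
gripper_force: 0.0
```

Request:
{"method": "carry_out", "body": {"series": [{"delta_pos": [0,0.1,0],"angular": [0,0,0],"grip": 1},{"delta_pos": [0,0,0],"angular": [0,0,0],"grip": 1}]}}

```text
clock: 4.33
eef_pos: [0.5572, 0.1984, 0.1243]
tool_rot: [0.16, -3.138, -0.0]
contact_force: [-0.5, -0.1, -0.7]
gripper_width: -0.0002
gripper_force: 0.0
```

Request:
{"method": "carry_out", "body": {"series": [{"delta_pos": [0,0.1,0],"angular": [0,0,0],"grip": 1},{"delta_pos": [0,0,0],"angular": [0,0,0],"grip": 1}]}}

```text
clock: 4.5
eef_pos: [0.5571, 0.1993, 0.1243]
tool_rot: [0.16, -3.138, -0.0]
contact_force: [-0.3, -0.8, -0.2]
gripper_width: 0.0
gripper_force: 0.0
```

Request:
{"method": "carry_out", "body": {"series": [{"delta_pos": [0,0.1,0],"angular": [0,0,0],"grip": 1},{"delta_pos": [0,0,0],"angular": [0,0,0],"grip": 1}]}}

```text
clock: 4.67
eef_pos: [0.5571, 0.1997, 0.1243]
tool_rot: [0.159, -3.138, 0.001]
contact_force: [0.9, -1.5, 0.7]
gripper_width: -0.0003
gripper_force: 0.5
```

Request:
{"method": "carry_out", "body": {"series": [{"delta_pos": [0,0.1,0],"angular": [0,0,0],"grip": 1},{"delta_pos": [0,0,0],"angular": [0,0,0],"grip": 1}]}}

```text
clock: 4.83
eef_pos: [0.5571, 0.1998, 0.1243]
tool_rot: [0.158, -3.137, 0.003]
contact_force: [0.5, -3.6, 1.0]
gripper_width: -0.0001
gripper_force: 2.0
```

Request:
{"method": "carry_out", "body": {"series": [{"delta_pos": [0,0.1,0],"angular": [0,0,0],"grip": 1},{"delta_pos": [0,0,0],"angular": [0,0,0],"grip": 1}]}}

```text
clock: 5.0
eef_pos: [0.5571, 0.1999, 0.1243]
tool_rot: [0.157, -3.137, 0.004]
contact_force: [0.0, -6.4, 3.3]
gripper_width: -0.0002
gripper_force: 3.0
```

The left castor stands firm: 6 N moves it under 0.5 mm, so it is sound. I back off and go to the right castor.

Request:
{"method": "carry_out", "body": {"series": [{"delta_pos": [0,-0.8,0],"angular": [0,0,0],"grip": 1},{"delta_pos": [0,-1.2,-1],"angular": [0,0,0],"grip": 1},{"delta_pos": [0,-1,-3],"angular": [0,0,-4.6],"grip": 1},{"delta_pos": [0,0,-3],"angular": [0,0,0],"grip": 1},{"delta_pos": [0,0,0],"angular": [0,0,0],"grip": 1}]}}

```text
clock: 5.42
eef_pos: [0.5636, 0.1722, 0.2003]
tool_rot: [-0.281, 3.119, 0.005]
contact_force: [0.7, 0.2, 0.6]
gripper_width: -0.0001
gripper_force: 0.0
```

```bash
python3 -c "
from h import *
show('R',[-40,-8,195])"
```

```text
t 5.4167 blk [ 97.8 374.9 200.3] F [0.72 0.03 0.58] w -5.164553811663669e-05 turn [ 0.11  0.6  -0.04]
delta cm now-frame [ 13.76 -38.3    0.31] final-frame [ 13.78 -38.29   0.53]
```

Request:
{"method": "carry_out", "body": {"series": [{"delta_pos": [1.25,-3.5,-0.4],"angular": [0,0,0],"grip": 1},{"delta_pos": [1.25,-3.5,-0.4],"angular": [0,0,0],"grip": 1},{"delta_pos": [1.25,-3.5,-0.4],"angular": [0,0,0],"grip": 1},{"delta_pos": [1.25,-3.5,-0.4],"angular": [0,0,0],"grip": 1},{"delta_pos": [1.25,-3.5,-0.4],"angular": [0,0,0],"grip": 1},{"delta_pos": [1.25,-3.5,-0.4],"angular": [0,0,0],"grip": 1},{"delta_pos": [1.25,-3.5,-0.4],"angular": [0,0,0],"grip": 1},{"delta_pos": [1.25,-3.5,-0.4],"angular": [0,0,0],"grip": 1},{"delta_pos": [1.25,-3.5,-0.4],"angular": [0,0,0],"grip": 1},{"delta_pos": [1.25,-3.5,-0.4],"angular": [0,0,0],"grip": 1},{"delta_pos": [1.25,-3.3,-0.4],"angular": [0,0,0],"grip": 1},{"delta_pos": [0,0,0],"angular": [0,0,0],"grip": 1}]}}

```text
clock: 6.42
eef_pos: [0.4916, -0.239, 0.2395]
tool_rot: [-0.267, 3.129, -0.01]
contact_force: [-0.1, -0.6, -1.7]
gripper_width: 0.0003
gripper_force: 0.0
```

Request:
{"method": "carry_out", "body": {"series": [{"delta_pos": [0,0,0],"angular": [0,0,0],"grip": 1},{"delta_pos": [0,0,0],"angular": [0,0,0],"grip": 1}]}}

```text
clock: 6.58
eef_pos: [0.4939, -0.2288, 0.2385]
tool_rot: [-0.285, 3.128, 0.002]
contact_force: [0.1, 0.6, 0.2]
gripper_width: 0.0003
gripper_force: 0.0
```

```bash
python3 - <<'E'
from h import *
from workcell import *
show('R',[-12,-45,125])
im=get_image('wrist');pickle.dump(im,open('wrist3.pkl','wb'));cv2.imwrite('pics/wrist3.png',im['pixels'][:,:,::-1])
print(proj(im,toW(B['R'],C)).round(1))
E
```

```text
t 6.5833 blk [-42.8  -7.  238.5] F [0.18 0.53 0.23] w 0.00030213998906556604 turn [0.05 0.05 0.05]
delta cm now-frame [-3.07 -3.81 11.35] final-frame [-3.08 -3.8  11.35]
[[358.2 253.5]
 [289.4 253.4]
 [283.6  84.6]
 [366.4  84.7]]
```

View pics/wrist3.png

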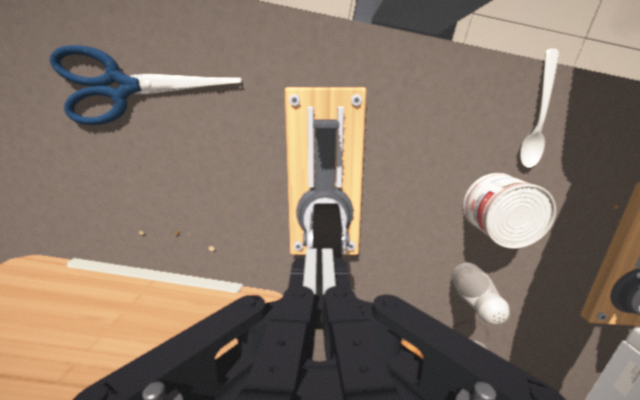

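The right block's front corners are at (286,88) and (366,88), the back ones at (290,254) and (359,254), and the tab top is at (326,122). That agrees with the fit to about 1 mm. I go down on the wheel's right side.

Request:
{"method": "carry_out", "body": {"series": [{"delta_pos": [-1.5,-1.9,0],"angular": [0,0,0],"grip": 1},{"delta_pos": [-1.5,-1.9,0],"angular": [0,0,0],"grip": 1},{"delta_pos": [0,0,0],"angular": [0,0,0],"grip": 1},{"delta_pos": [0,0,3],"angular": [0,0,0],"grip": 1},{"delta_pos": [0,0,3],"angular": [0,0,0],"grip": 1},{"delta_pos": [0,0,3],"angular": [0,0,0],"grip": 1},{"delta_pos": [0,0,2.4],"angular": [0,0,0],"grip": 1},{"delta_pos": [0,0,0],"angular": [0,0,0],"grip": 1},{"delta_pos": [0,0,0],"angular": [0,0,0],"grip": 1},{"delta_pos": [0,0,0],"angular": [0,0,0],"grip": 1}]}}

```text
clock: 7.47
eef_pos: [0.5314, -0.2605, 0.1256]
tool_rot: [-0.287, 3.127, -0.001]
contact_force: [0.5, 0.6, 1.0]
gripper_width: -0.0
gripper_force: 0.0
```

Request:
{"method": "carry_out", "body": {"series": [{"delta_pos": [0,0.4,0],"angular": [0,0,0],"grip": 1},{"delta_pos": [0,0.4,0],"angular": [0,0,0],"grip": 1},{"delta_pos": [0,0.2,0],"angular": [0,0,0],"grip": 1},{"delta_pos": [0,0,0],"angular": [0,0,0],"grip": 1},{"delta_pos": [0,0,0],"angular": [0,0,0],"grip": 1}]}}

```text
clock: 7.88
eef_pos: [0.5287, -0.2512, 0.1249]
tool_rot: [-0.286, 3.128, -0.001]
contact_force: [0.4, 0.5, -0.1]
gripper_width: -0.0003
gripper_force: 0.0
```

```bash
python3 -c "
from h import *
show('R')"
```

```text
t 7.8833 blk [-12.6 -35.3 124.9] F [ 0.46  0.43 -0.06] w -0.00027482838701218545 turn [-0.02  0.04  0.1 ]
```

Contact is expected at about -27 mm.

Request:
{"method": "carry_out", "body": {"series": [{"delta_pos": [0,0.2,0],"angular": [0,0,0],"grip": 1},{"delta_pos": [0,0.2,0],"angular": [0,0,0],"grip": 1},{"delta_pos": [0,0.1,0],"angular": [0,0,0],"grip": 1},{"delta_pos": [0,0,0],"angular": [0,0,0],"grip": 1}]}}

```text
clock: 8.22
eef_pos: [0.5275, -0.2461, 0.1242]
tool_rot: [0.286, -3.128, -0.001]
contact_force: [0.4, 0.2, -0.0]
gripper_width: 0.0002
gripper_force: 0.0
```

Request:
{"method": "carry_out", "body": {"series": [{"delta_pos": [0,0.1,0],"angular": [0,0,0],"grip": 1},{"delta_pos": [0,0.1,0],"angular": [0,0,0],"grip": 1},{"delta_pos": [0,0,0],"angular": [0,0,0],"grip": 1}]}}

```text
clock: 8.47
eef_pos: [0.5271, -0.2443, 0.1242]
tool_rot: [0.285, -3.128, -0.0]
contact_force: [0.0, -0.1, 0.1]
gripper_width: 0.0003
gripper_force: 0.0
```

Request:
{"method": "carry_out", "body": {"series": [{"delta_pos": [0,0.1,0],"angular": [0,0,0],"grip": 1},{"delta_pos": [0,0.1,0],"angular": [0,0,0],"grip": 1},{"delta_pos": [0,0,0],"angular": [0,0,0],"grip": 1}]}}

```text
clock: 8.72
eef_pos: [0.5268, -0.2426, 0.1243]
tool_rot: [-0.285, 3.129, -0.0]
contact_force: [-0.4, -0.2, 0.4]
gripper_width: -0.0001
gripper_force: 0.1
```

Request:
{"method": "carry_out", "body": {"series": [{"delta_pos": [0,0.1,0],"angular": [0,0,0],"grip": 1},{"delta_pos": [0,0.1,0],"angular": [0,0,0],"grip": 1},{"delta_pos": [0,0,0],"angular": [0,0,0],"grip": 1}]}}

```text
clock: 8.97
eef_pos: [0.5265, -0.2408, 0.1245]
tool_rot: [-0.285, 3.128, -0.001]
contact_force: [0.4, -0.8, 0.9]
gripper_width: 0.0001
gripper_force: 0.6
```

Request:
{"method": "carry_out", "body": {"series": [{"delta_pos": [0,0.1,0],"angular": [0,0,0],"grip": 1},{"delta_pos": [0,0.1,0],"angular": [0,0,0],"grip": 1},{"delta_pos": [0,0,0],"angular": [0,0,0],"grip": 1}]}}

```text
clock: 9.22
eef_pos: [0.5262, -0.2385, 0.1244]
tool_rot: [-0.285, 3.128, -0.0]
contact_force: [-0.0, -1.2, 0.7]
gripper_width: -0.0001
gripper_force: 0.7
```

Request:
{"method": "carry_out", "body": {"series": [{"delta_pos": [0,0.1,0],"angular": [0,0,0],"grip": 1},{"delta_pos": [0,0,0],"angular": [0,0,0],"grip": 1}]}}

```text
clock: 9.38
eef_pos: [0.5261, -0.2378, 0.1244]
tool_rot: [-0.285, 3.128, -0.001]
contact_force: [0.9, -2.4, 1.7]
gripper_width: 0.0003
gripper_force: 1.0
```

Request:
{"method": "carry_out", "body": {"series": [{"delta_pos": [0,0.1,0],"angular": [0,0,0],"grip": 1},{"delta_pos": [0,0,0],"angular": [0,0,0],"grip": 1}]}}

```text
clock: 9.55
eef_pos: [0.526, -0.2376, 0.1244]
tool_rot: [-0.284, 3.128, -0.002]
contact_force: [1.3, -4.5, 0.1]
gripper_width: -0.0
gripper_force: 2.3
```

Request:
{"method": "carry_out", "body": {"series": [{"delta_pos": [0,0.1,0],"angular": [0,0,0],"grip": 1},{"delta_pos": [0,0,0],"angular": [0,0,0],"grip": 1}]}}

```text
clock: 9.72
eef_pos: [0.526, -0.2375, 0.1245]
tool_rot: [-0.284, 3.127, -0.004]
contact_force: [1.4, -6.5, 0.4]
gripper_width: 0.0002
gripper_force: 3.2
```

Right castor: about 5–6 mm of free travel at around 1 N, then a firm stop, so it is the worn one. I go over to its left side to rock it right.

Request:
{"method": "carry_out", "body": {"series": [{"delta_pos": [0,-0.7,0],"angular": [0,0,0],"grip": 1},{"delta_pos": [0,-0.8,0],"angular": [0,0,0],"grip": 1},{"delta_pos": [0,0,-2.5],"angular": [0,0,0],"grip": 1},{"delta_pos": [0,0,-2.5],"angular": [0,0,0],"grip": 1},{"delta_pos": [0,0,0],"angular": [0,0,0],"grip": 1},{"delta_pos": [0,2.8,0],"angular": [0,0,0],"grip": 1},{"delta_pos": [0,2.8,0],"angular": [0,0,0],"grip": 1},{"delta_pos": [0,2.8,0],"angular": [0,0,0],"grip": 1},{"delta_pos": [0,0,0],"angular": [0,0,0],"grip": 1},{"delta_pos": [0,0,0],"angular": [0,0,0],"grip": 1}]}}

```text
clock: 10.55
eef_pos: [0.5128, -0.1654, 0.1739]
tool_rot: [0.291, -3.127, -0.003]
contact_force: [-0.4, -0.5, 1.0]
gripper_width: 0.0003
gripper_force: 0.0
```

```bash
python3 - <<'E'
from h import *
from workcell import *
show('R',[-12,43,125])
im=get_image('wrist');cv2.imwrite('pics/wrist4.png',im['pixels'][:,:,::-1])
E
```

```text
t 10.55 blk [-12.9  51.9 173.9] F [-0.52 -0.45  0.96] w 0.00028638056549004794 turn [ 0.12 -0.06  0.29]
delta cm now-frame [-0.09 -0.9   4.89] final-frame [-0.09 -0.89  4.89]
```

View pics/wrist4.png

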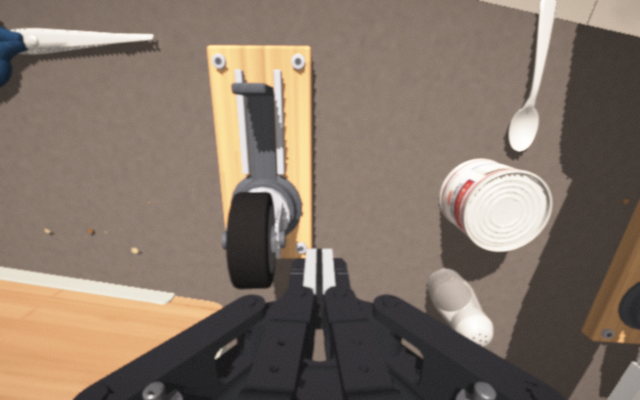

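The view shows the fingertips at (320,265), clear to the left of the wheel (255,240). I go down and approach.

Request:
{"method": "carry_out", "body": {"series": [{"delta_pos": [0,0,2.5],"angular": [0,0,0],"grip": 1},{"delta_pos": [0,0,2.4],"angular": [0,0,0],"grip": 1},{"delta_pos": [0,-0.4,0],"angular": [0,0,0],"grip": 1},{"delta_pos": [0,-0.4,0],"angular": [0,0,0],"grip": 1},{"delta_pos": [0,-0.3,0],"angular": [0,0,0],"grip": 1},{"delta_pos": [0,0,0],"angular": [0,0,0],"grip": 1},{"delta_pos": [0,0,0],"angular": [0,0,0],"grip": 1},{"delta_pos": [0,0,0],"angular": [0,0,0],"grip": 1}]}}

```text
clock: 11.27
eef_pos: [0.5156, -0.1789, 0.1262]
tool_rot: [-0.284, 3.127, -0.001]
contact_force: [-0.2, 0.4, 0.2]
gripper_width: 0.0001
gripper_force: 0.0
```

Request:
{"method": "carry_out", "body": {"series": [{"delta_pos": [0,-0.1,0],"angular": [0,0,0],"grip": 1},{"delta_pos": [0,-0.1,0],"angular": [0,0,0],"grip": 1},{"delta_pos": [0,-0.1,0],"angular": [0,0,0],"grip": 1},{"delta_pos": [0,-0.1,0],"angular": [0,0,0],"grip": 1},{"delta_pos": [0,0,0],"angular": [0,0,0],"grip": 1}]}}

```text
clock: 11.68
eef_pos: [0.5159, -0.1828, 0.1253]
tool_rot: [-0.285, 3.129, -0.0]
contact_force: [-0.3, -0.4, 0.2]
gripper_width: 0.0004
gripper_force: 0.0
```

```bash
python3 -c "
from h import *
show('R')"
```

```text
t 11.6833 blk [-13.   34.3 125.3] F [-0.41 -0.3   0.18] w 0.00037043624575149807 turn [-0.01 -0.    0.06]
```

Request:
{"method": "carry_out", "body": {"series": [{"delta_pos": [0,-0.1,0],"angular": [0,0,0],"grip": 1},{"delta_pos": [0,-0.1,0],"angular": [0,0,0],"grip": 1},{"delta_pos": [0,-0.1,0],"angular": [0,0,0],"grip": 1},{"delta_pos": [0,0,0],"angular": [0,0,0],"grip": 1}]}}

```text
clock: 12.02
eef_pos: [0.5163, -0.1853, 0.1253]
tool_rot: [0.285, -3.128, -0.001]
contact_force: [-0.0, 0.5, 0.2]
gripper_width: 0.0003
gripper_force: 0.3
```

Request:
{"method": "carry_out", "body": {"series": [{"delta_pos": [0,-0.1,0],"angular": [0,0,0],"grip": 1},{"delta_pos": [0,-0.1,0],"angular": [0,0,0],"grip": 1},{"delta_pos": [0,-0.1,0],"angular": [0,0,0],"grip": 1},{"delta_pos": [0,0,0],"angular": [0,0,0],"grip": 1}]}}

```text
clock: 12.35
eef_pos: [0.517, -0.1886, 0.1253]
tool_rot: [-0.285, 3.129, -0.0]
contact_force: [-0.6, 2.0, 0.7]
gripper_width: -0.0004
gripper_force: 0.6
```

Request:
{"method": "carry_out", "body": {"series": [{"delta_pos": [0,-0.1,0],"angular": [0,0,0],"grip": 1},{"delta_pos": [0,-0.1,0],"angular": [0,0,0],"grip": 1},{"delta_pos": [0,0,0],"angular": [0,0,0],"grip": 1}]}}

```text
clock: 12.6
eef_pos: [0.5173, -0.1907, 0.1253]
tool_rot: [-0.285, 3.128, -0.0]
contact_force: [-0.0, 1.4, 1.0]
gripper_width: 0.0001
gripper_force: 0.5
```

Request:
{"method": "carry_out", "body": {"series": [{"delta_pos": [0,-0.1,0],"angular": [0,0,0],"grip": 1},{"delta_pos": [0,-0.1,0],"angular": [0,0,0],"grip": 1},{"delta_pos": [0,0,0],"angular": [0,0,0],"grip": 1}]}}

```text
clock: 12.85
eef_pos: [0.5177, -0.1927, 0.1253]
tool_rot: [-0.285, 3.129, -0.0]
contact_force: [-0.2, 1.9, 0.3]
gripper_width: -0.0001
gripper_force: 0.4
```

Request:
{"method": "carry_out", "body": {"series": [{"delta_pos": [0,-0.1,0],"angular": [0,0,0],"grip": 1},{"delta_pos": [0,-0.1,0],"angular": [0,0,0],"grip": 1},{"delta_pos": [0,0,0],"angular": [0,0,0],"grip": 1}]}}

```text
clock: 13.1
eef_pos: [0.518, -0.1946, 0.1253]
tool_rot: [-0.285, 3.129, -0.0]
contact_force: [0.1, 1.8, -0.3]
gripper_width: -0.0002
gripper_force: 0.5
```

Request:
{"method": "carry_out", "body": {"series": [{"delta_pos": [0,-0.1,0],"angular": [0,0,0],"grip": 1},{"delta_pos": [0,0,0],"angular": [0,0,0],"grip": 1}]}}

```text
clock: 13.27
eef_pos: [0.5182, -0.1955, 0.1253]
tool_rot: [-0.285, 3.129, -0.0]
contact_force: [-0.2, 1.7, 0.3]
gripper_width: -0.0006
gripper_force: 0.5
```

Request:
{"method": "carry_out", "body": {"series": [{"delta_pos": [0,-0.1,0],"angular": [0,0,0],"grip": 1},{"delta_pos": [0,0,0],"angular": [0,0,0],"grip": 1}]}}

```text
clock: 13.43
eef_pos: [0.5183, -0.1957, 0.1253]
tool_rot: [0.286, -3.128, -0.001]
contact_force: [-0.2, 3.6, 2.7]
gripper_width: 0.0001
gripper_force: 1.7
```

Request:
{"method": "carry_out", "body": {"series": [{"delta_pos": [0,-0.1,0],"angular": [0,0,0],"grip": 1},{"delta_pos": [0,0,0],"angular": [0,0,0],"grip": 1}]}}

```text
clock: 13.6
eef_pos: [0.5182, -0.1959, 0.1253]
tool_rot: [0.286, -3.128, -0.003]
contact_force: [-1.3, 5.6, 2.8]
gripper_width: -0.0002
gripper_force: 2.8
```

Total free travel is about 11 mm, or ±0.07 rad, so the wedge should need about 20–22 mm. I go to the tab's front.

Request:
{"method": "carry_out", "body": {"series": [{"delta_pos": [0,0.7,0],"angular": [0,0,0],"grip": 1},{"delta_pos": [0,0.8,0],"angular": [0,0,0],"grip": 1},{"delta_pos": [0,0,-3],"angular": [0,0,0],"grip": 1},{"delta_pos": [0,0,-3],"angular": [0,0,0],"grip": 1},{"delta_pos": [3.4,-0.9,0],"angular": [0,0,0],"grip": 1},{"delta_pos": [3.4,-0.9,0],"angular": [0,0,0],"grip": 1},{"delta_pos": [3.4,-0.9,0],"angular": [0,0,0],"grip": 1},{"delta_pos": [3.4,-0.9,0],"angular": [0,0,0],"grip": 1},{"delta_pos": [0,0,0],"angular": [0,0,0],"grip": 1},{"delta_pos": [0,0,0],"angular": [0,0,0],"grip": 1}]}}

```text
clock: 14.43
eef_pos: [0.3867, -0.2437, 0.1855]
tool_rot: [0.279, -3.128, 0.001]
contact_force: [1.6, 0.1, -0.0]
gripper_width: -0.0003
gripper_force: 0.0
```

```bash
python3 -c "
from h import *
show('R',[-145,0.5,55])"
```

```text
t 14.4333 blk [-151.    -2.4  185.5] F [ 1.6  -0.15 -0.03] w -0.00029520206952086297 turn [-0.04 -0.05 -0.17]
delta cm now-frame [-0.61  0.31 13.05] final-frame [-0.6   0.29 13.05]
```

Request:
{"method": "carry_out", "body": {"series": [{"delta_pos": [0,0.25,3],"angular": [0,0,0],"grip": 1},{"delta_pos": [0,0,3],"angular": [0,0,0],"grip": 1},{"delta_pos": [0,0,3],"angular": [0,0,0],"grip": 1},{"delta_pos": [0,0,3],"angular": [0,0,0],"grip": 1},{"delta_pos": [0,0,1],"angular": [0,0,0],"grip": 1},{"delta_pos": [0,0,0],"angular": [0,0,0],"grip": 1},{"delta_pos": [0,0,0],"angular": [0,0,0],"grip": 1},{"delta_pos": [0,0,0],"angular": [0,0,0],"grip": 1}]}}

```text
clock: 15.1
eef_pos: [0.3893, -0.2403, 0.0564]
tool_rot: [-0.286, 3.127, -0.002]
contact_force: [0.5, 0.4, -0.5]
gripper_width: 0.0
gripper_force: 0.0
```

```bash
python3 - <<'E'
from h import *
from workcell import *
show('R',[-123,0,55])
im=get_image('wrist');cv2.imwrite('pics/wrist5.png',im['pixels'][:,:,::-1])
E
```

```text
t 15.1 blk [-147.8    0.4   56.4] F [ 0.6   0.29 -0.49] w 1.4993093047565116e-05 turn [-0.08  0.11  0.1 ]
delta cm now-frame [-2.48 -0.05  0.15] final-frame [-2.48 -0.04  0.14]
```

View pics/wrist5.png

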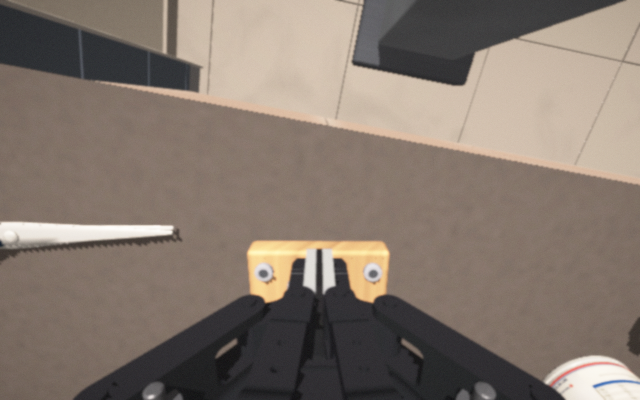

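Fingertips at (320,270) are centred on the block (edges at 248 and 389), in front of the tab. I approach and push.

Request:
{"method": "carry_out", "body": {"series": [{"delta_pos": [-0.7,0,0.1],"angular": [0,0,0],"grip": 1},{"delta_pos": [-0.7,0,0],"angular": [0,0,0],"grip": 1},{"delta_pos": [-0.4,0,0],"angular": [0,0,0],"grip": 1},{"delta_pos": [-0.2,0,0],"angular": [0,0,0],"grip": 1},{"delta_pos": [-0.1,0,0],"angular": [0,0,0],"grip": 1},{"delta_pos": [0,0,0],"angular": [0,0,0],"grip": 1},{"delta_pos": [0,0,0],"angular": [0,0,0],"grip": 1}]}}

```text
clock: 15.73
eef_pos: [0.4085, -0.2362, 0.0543]
tool_rot: [0.285, -3.128, -0.0]
contact_force: [0.9, 0.1, -0.6]
gripper_width: -0.0003
gripper_force: 0.0
```

Request:
{"method": "carry_out", "body": {"series": [{"delta_pos": [-0.1,0,0],"angular": [0,0,0],"grip": 1},{"delta_pos": [-0.1,0,0],"angular": [0,0,0],"grip": 1},{"delta_pos": [0,0,0],"angular": [0,0,0],"grip": 1}]}}

```text
clock: 15.98
eef_pos: [0.4108, -0.2359, 0.0542]
tool_rot: [-0.285, 3.129, 0.0]
contact_force: [0.6, 0.1, 0.3]
gripper_width: 0.0001
gripper_force: 0.0
```

Request:
{"method": "carry_out", "body": {"series": [{"delta_pos": [-0.1,0,0],"angular": [0,0,0],"grip": 1},{"delta_pos": [-0.1,0,0],"angular": [0,0,0],"grip": 1},{"delta_pos": [0,0,0],"angular": [0,0,0],"grip": 1}]}}

```text
clock: 16.23
eef_pos: [0.413, -0.2355, 0.0543]
tool_rot: [-0.285, 3.128, -0.0]
contact_force: [-0.3, 0.4, 0.3]
gripper_width: -0.0001
gripper_force: 0.0
```

Request:
{"method": "carry_out", "body": {"series": [{"delta_pos": [-0.1,0,0],"angular": [0,0,0],"grip": 1},{"delta_pos": [-0.1,0,0],"angular": [0,0,0],"grip": 1},{"delta_pos": [0,0,0],"angular": [0,0,0],"grip": 1}]}}

```text
clock: 16.48
eef_pos: [0.415, -0.2352, 0.0543]
tool_rot: [-0.285, 3.128, -0.0]
contact_force: [0.9, 0.4, 0.8]
gripper_width: 0.0001
gripper_force: 0.0
```

```bash
python3 -c "
from h import *
show('R')"
```

```text
t 16.4833 blk [-121.6    0.9   54.3] F [1.01 0.24 0.75] w 7.077370088754807e-05 turn [-0.01  0.02  0.08]
```

Request:
{"method": "carry_out", "body": {"series": [{"delta_pos": [-0.1,0,0],"angular": [0,0,0],"grip": 1},{"delta_pos": [-0.1,0,0],"angular": [0,0,0],"grip": 1},{"delta_pos": [0,0,0],"angular": [0,0,0],"grip": 1}]}}

```text
clock: 16.73
eef_pos: [0.4151, -0.2351, 0.0542]
tool_rot: [0.283, -3.126, -0.001]
contact_force: [-4.5, -1.2, 4.1]
gripper_width: 0.0003
gripper_force: 2.3
```

Request:
{"method": "carry_out", "body": {"series": [{"delta_pos": [-0.1,0,0],"angular": [0,0,0],"grip": 1},{"delta_pos": [-0.1,0,0],"angular": [0,0,0],"grip": 1},{"delta_pos": [0,0,0],"angular": [0,0,0],"grip": 1}]}}

```text
clock: 16.98
eef_pos: [0.416, -0.2349, 0.0543]
tool_rot: [0.282, -3.124, -0.001]
contact_force: [-6.6, -1.9, 5.9]
gripper_width: -0.0001
gripper_force: 3.4
```

Request:
{"method": "carry_out", "body": {"series": [{"delta_pos": [-0.1,0,0],"angular": [0,0,0],"grip": 1},{"delta_pos": [-0.1,0,0],"angular": [0,0,0],"grip": 1},{"delta_pos": [0,0,0],"angular": [0,0,0],"grip": 1}]}}

```text
clock: 17.23
eef_pos: [0.4178, -0.2346, 0.0542]
tool_rot: [0.282, -3.124, -0.001]
contact_force: [-7.5, -2.2, 5.5]
gripper_width: 0.0
gripper_force: 3.6
```

Request:
{"method": "carry_out", "body": {"series": [{"delta_pos": [-0.1,0,0],"angular": [0,0,0],"grip": 1},{"delta_pos": [-0.1,0,0],"angular": [0,0,0],"grip": 1},{"delta_pos": [0,0,0],"angular": [0,0,0],"grip": 1}]}}

```text
clock: 17.48
eef_pos: [0.4197, -0.2342, 0.0542]
tool_rot: [0.282, -3.124, -0.001]
contact_force: [-6.5, -1.7, 5.4]
gripper_width: -0.0
gripper_force: 3.6
```

Request:
{"method": "carry_out", "body": {"series": [{"delta_pos": [-0.1,0,0],"angular": [0,0,0],"grip": 1},{"delta_pos": [-0.1,0,0],"angular": [0,0,0],"grip": 1},{"delta_pos": [0,0,0],"angular": [0,0,0],"grip": 1}]}}

```text
clock: 17.73
eef_pos: [0.4217, -0.2338, 0.0542]
tool_rot: [0.282, -3.124, -0.001]
contact_force: [-6.0, -2.6, 5.9]
gripper_width: 0.0001
gripper_force: 3.6
```

Request:
{"method": "carry_out", "body": {"series": [{"delta_pos": [-0.1,0,0],"angular": [0,0,0],"grip": 1},{"delta_pos": [-0.1,0,0],"angular": [0,0,0],"grip": 1},{"delta_pos": [-0.1,0,0],"angular": [0,0,0],"grip": 1},{"delta_pos": [-0.1,0,0],"angular": [0,0,0],"grip": 1},{"delta_pos": [0,0,0],"angular": [0,0,0],"grip": 1}]}}

```text
clock: 18.15
eef_pos: [0.4256, -0.2331, 0.0542]
tool_rot: [0.282, -3.124, -0.001]
contact_force: [-6.6, -2.0, 5.5]
gripper_width: 0.0001
gripper_force: 3.6
```

Request:
{"method": "carry_out", "body": {"series": [{"delta_pos": [-0.1,0,0],"angular": [0,0,0],"grip": 1},{"delta_pos": [-0.1,0,0],"angular": [0,0,0],"grip": 1},{"delta_pos": [0,0,0],"angular": [0,0,0],"grip": 1}]}}

```text
clock: 18.4
eef_pos: [0.4275, -0.2328, 0.0542]
tool_rot: [0.282, -3.124, -0.001]
contact_force: [-5.5, -2.7, 5.9]
gripper_width: -0.0
gripper_force: 3.6
```

Request:
{"method": "carry_out", "body": {"series": [{"delta_pos": [-0.1,0,0],"angular": [0,0,0],"grip": 1},{"delta_pos": [-0.1,0,0],"angular": [0,0,0],"grip": 1},{"delta_pos": [0,0,0],"angular": [0,0,0],"grip": 1}]}}

```text
clock: 18.65
eef_pos: [0.4295, -0.2324, 0.0542]
tool_rot: [0.282, -3.124, -0.001]
contact_force: [-6.7, -2.1, 6.5]
gripper_width: -0.0002
gripper_force: 3.6
```

Request:
{"method": "carry_out", "body": {"series": [{"delta_pos": [-0.1,0,0],"angular": [0,0,0],"grip": 1},{"delta_pos": [-0.1,0,0],"angular": [0,0,0],"grip": 1},{"delta_pos": [0,0,0],"angular": [0,0,0],"grip": 1}]}}

```text
clock: 18.9
eef_pos: [0.4315, -0.232, 0.0542]
tool_rot: [0.282, -3.124, -0.001]
contact_force: [-6.3, -3.3, 5.2]
gripper_width: -0.0
gripper_force: 3.6
```

```bash
python3 -c "
from h import *
show('R')"
```

```text
t 18.9 blk [-104.8    1.    54.2] F [-6.77 -2.16  5.17] w -4.2990941838665116e-05 turn [ 0.07 -0.28 -0.02]
```

Request:
{"method": "carry_out", "body": {"series": [{"delta_pos": [-0.1,0,0],"angular": [0,0,0],"grip": 1},{"delta_pos": [-0.1,0,0],"angular": [0,0,0],"grip": 1},{"delta_pos": [0,0,0],"angular": [0,0,0],"grip": 1}]}}

```text
clock: 19.15
eef_pos: [0.4332, -0.2317, 0.0542]
tool_rot: [0.282, -3.124, -0.001]
contact_force: [-6.9, -2.1, 4.9]
gripper_width: 0.0001
gripper_force: 3.8
```

Request:
{"method": "carry_out", "body": {"series": [{"delta_pos": [-0.1,0,0],"angular": [0,0,0],"grip": 1},{"delta_pos": [0,0,0],"angular": [0,0,0],"grip": 1}]}}

```text
clock: 19.32
eef_pos: [0.4335, -0.2316, 0.0542]
tool_rot: [0.281, -3.122, -0.002]
contact_force: [-8.1, -2.3, 7.0]
gripper_width: 0.0004
gripper_force: 4.5
```

Request:
{"method": "carry_out", "body": {"series": [{"delta_pos": [-0.1,0,0],"angular": [0,0,0],"grip": 1},{"delta_pos": [0,0,0],"angular": [0,0,0],"grip": 1}]}}

```text
clock: 19.48
eef_pos: [0.4337, -0.2316, 0.0542]
tool_rot: [0.281, -3.121, -0.002]
contact_force: [-10.1, -3.1, 8.7]
gripper_width: 0.0001
gripper_force: 5.2
```

Request:
{"method": "carry_out", "body": {"series": [{"delta_pos": [-0.1,0,0],"angular": [0,0,0],"grip": 1},{"delta_pos": [0,0,0],"angular": [0,0,0],"grip": 1}]}}

```text
clock: 19.65
eef_pos: [0.4338, -0.2315, 0.0542]
tool_rot: [0.28, -3.12, -0.002]
contact_force: [-11.7, -4.0, 9.6]
gripper_width: -0.0
gripper_force: 5.9
```

Resistance climbs steeply at about 19 mm, which fits ±0.0625 rad of play, and the push now reads 12 N. The wedge is home. I back off and go to the left side of the wheel.

Request:
{"method": "carry_out", "body": {"series": [{"delta_pos": [0.5,0,0],"angular": [0,0,0],"grip": 1},{"delta_pos": [1,0,0],"angular": [0,0,0],"grip": 1},{"delta_pos": [1,0,0],"angular": [0,0,0],"grip": 1},{"delta_pos": [0,0,-3],"angular": [0,0,0],"grip": 1},{"delta_pos": [0,0,-3.5],"angular": [0,0,0],"grip": 1},{"delta_pos": [0,0,-3.5],"angular": [0,0,0],"grip": 1},{"delta_pos": [0,0,-3.2],"angular": [0,0,0],"grip": 1},{"delta_pos": [0,2.5,0],"angular": [0,0,0],"grip": 1},{"delta_pos": [0,2.5,0],"angular": [0,0,0],"grip": 1},{"delta_pos": [0,0,0],"angular": [0,0,0],"grip": 1},{"delta_pos": [0,0,0],"angular": [0,0,0],"grip": 1}]}}

```text
clock: 20.57
eef_pos: [0.4053, -0.1849, 0.1865]
tool_rot: [-0.289, 3.128, 0.0]
contact_force: [0.0, -1.3, -0.1]
gripper_width: 0.0002
gripper_force: 0.0
```

```bash
python3 - <<'E'
from h import *
from workcell import *
show('R',[-12,45,125])
im=get_image('wrist');pickle.dump(im,open('w6.pkl','wb'));cv2.imwrite('pics/wrist6.png',im['pixels'][:,:,::-1])
print(proj(im,toW(B['R'],[[0,0,.132],[-.112+.019,0,.067],[-.036,0,.096]])).round(1))
E
```

```text
t 20.5667 blk [-122.1   52.1  186.5] F [-0.24 -1.3  -0.12] w 0.00017607025598058562 turn [0.01 0.03 0.22]
delta cm now-frame [-11.01  -0.76   6.16] final-frame [-11.01  -0.71   6.15]
[[252.5 374.4]
 [260.9 233.5]
 [258.5 307.1]]
```

View pics/wrist6.png

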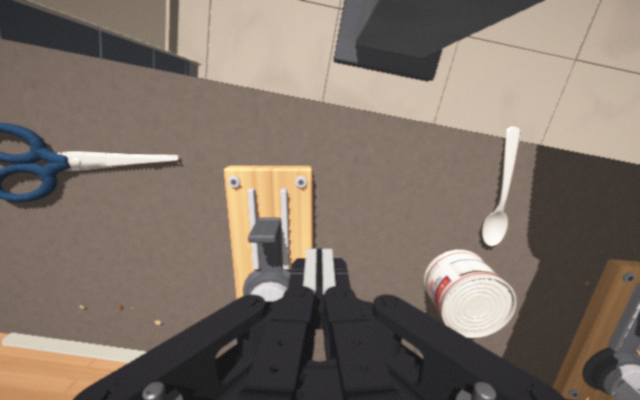

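The tab now sits at (266,228), close to the fork, and everything else is undisturbed. Next is the firm push from the left.

Request:
{"method": "carry_out", "body": {"series": [{"delta_pos": [-2.8,0,0],"angular": [0,0,0],"grip": 1},{"delta_pos": [-2.8,0,0],"angular": [0,0,0],"grip": 1},{"delta_pos": [-2.8,0,0],"angular": [0,0,0],"grip": 1},{"delta_pos": [-2.6,0,0],"angular": [0,0,0],"grip": 1},{"delta_pos": [0,0,0],"angular": [0,0,0],"grip": 1},{"delta_pos": [0,-0.4,3],"angular": [0,0,0],"grip": 1},{"delta_pos": [0,-0.4,3.1],"angular": [0,0,0],"grip": 1},{"delta_pos": [0,0,0],"angular": [0,0,0],"grip": 1},{"delta_pos": [0,0,0],"angular": [0,0,0],"grip": 1},{"delta_pos": [0,0,0],"angular": [0,0,0],"grip": 1}]}}

```text
clock: 21.45
eef_pos: [0.5155, -0.1746, 0.126]
tool_rot: [-0.284, 3.128, -0.0]
contact_force: [0.0, -0.5, -0.1]
gripper_width: 0.0002
gripper_force: 0.0
```

```bash
python3 -c "
from h import *
show('R',[-12,30,125])"
```

```text
t 21.45 blk [-11.9  42.4 126. ] F [-0.05 -0.49 -0.1 ] w 0.000241901169722437 turn [-0.02  0.03  0.02]
delta cm now-frame [ 0.02 -1.24  0.1 ] final-frame [ 0.01 -1.24  0.1 ]
```

Request:
{"method": "carry_out", "body": {"series": [{"delta_pos": [0,-0.4,0.1],"angular": [0,0,0],"grip": 1},{"delta_pos": [0,-0.4,0],"angular": [0,0,0],"grip": 1},{"delta_pos": [0,-0.2,0],"angular": [0,0,0],"grip": 1},{"delta_pos": [0,-0.1,0],"angular": [0,0,0],"grip": 1},{"delta_pos": [0,0,0],"angular": [0,0,0],"grip": 1},{"delta_pos": [0,0,0],"angular": [0,0,0],"grip": 1}]}}

```text
clock: 21.95
eef_pos: [0.5173, -0.1849, 0.1246]
tool_rot: [-0.285, 3.128, -0.0]
contact_force: [-0.3, 0.8, 0.9]
gripper_width: -0.0002
gripper_force: 0.0
```

Request:
{"method": "carry_out", "body": {"series": [{"delta_pos": [0,-0.1,0],"angular": [0,0,0],"grip": 1},{"delta_pos": [0,-0.1,0],"angular": [0,0,0],"grip": 1},{"delta_pos": [0,0,0],"angular": [0,0,0],"grip": 1}]}}

```text
clock: 22.2
eef_pos: [0.5176, -0.187, 0.1243]
tool_rot: [0.285, -3.129, 0.0]
contact_force: [1.1, -1.1, 0.6]
gripper_width: 0.0003
gripper_force: 0.0
```

Request:
{"method": "carry_out", "body": {"series": [{"delta_pos": [0,-0.1,0],"angular": [0,0,0],"grip": 1},{"delta_pos": [0,-0.1,0],"angular": [0,0,0],"grip": 1},{"delta_pos": [0,0,0],"angular": [0,0,0],"grip": 1}]}}

```text
clock: 22.45
eef_pos: [0.518, -0.189, 0.1242]
tool_rot: [0.285, -3.129, 0.0]
contact_force: [-0.7, -0.2, -0.9]
gripper_width: 0.0002
gripper_force: 0.0
```

Request:
{"method": "carry_out", "body": {"series": [{"delta_pos": [0,-0.1,0],"angular": [0,0,0],"grip": 1},{"delta_pos": [0,0,0],"angular": [0,0,0],"grip": 1}]}}

```text
clock: 22.62
eef_pos: [0.5182, -0.1899, 0.1243]
tool_rot: [0.285, -3.129, 0.0]
contact_force: [-0.9, -0.1, -0.6]
gripper_width: -0.0002
gripper_force: 0.0
```

Request:
{"method": "carry_out", "body": {"series": [{"delta_pos": [0,-0.1,0],"angular": [0,0,0],"grip": 1},{"delta_pos": [0,0,0],"angular": [0,0,0],"grip": 1}]}}

```text
clock: 22.78
eef_pos: [0.5182, -0.1902, 0.1242]
tool_rot: [0.286, -3.128, -0.001]
contact_force: [-0.1, 1.6, 0.7]
gripper_width: -0.0
gripper_force: 0.7
```

Request:
{"method": "carry_out", "body": {"series": [{"delta_pos": [0,-0.1,0],"angular": [0,0,0],"grip": 1},{"delta_pos": [0,0,0],"angular": [0,0,0],"grip": 1}]}}

```text
clock: 22.95
eef_pos: [0.5182, -0.1904, 0.1242]
tool_rot: [0.286, -3.128, -0.003]
contact_force: [-0.5, 4.6, 1.7]
gripper_width: 0.0002
gripper_force: 2.4
```

Request:
{"method": "carry_out", "body": {"series": [{"delta_pos": [0,-0.1,0],"angular": [0,0,0],"grip": 1},{"delta_pos": [0,0,0],"angular": [0,0,0],"grip": 1}]}}

```text
clock: 23.12
eef_pos: [0.5183, -0.1905, 0.1243]
tool_rot: [0.287, -3.127, -0.004]
contact_force: [-2.5, 6.7, 2.5]
gripper_width: 0.0002
gripper_force: 3.5
```

Request:
{"method": "carry_out", "body": {"series": [{"delta_pos": [0,-0.1,0],"angular": [0,0,0],"grip": 1},{"delta_pos": [0,0,0],"angular": [0,0,0],"grip": 1}]}}

```text
clock: 23.28
eef_pos: [0.5183, -0.1906, 0.1243]
tool_rot: [0.288, -3.127, -0.006]
contact_force: [-3.6, 8.3, 4.7]
gripper_width: -0.0001
gripper_force: 4.4
```

It stands tight. I ease to about 7 N, hold, then retreat.

Request:
{"method": "carry_out", "body": {"series": [{"delta_pos": [0,0.04,0],"angular": [0,0,0],"grip": 1},{"delta_pos": [0,0,0],"angular": [0,0,0],"grip": 1},{"delta_pos": [0,0,0],"angular": [0,0,0],"grip": 1},{"delta_pos": [0,0,0],"angular": [0,0,0],"grip": 1},{"delta_pos": [0,0,0],"angular": [0,0,0],"grip": 1},{"delta_pos": [0,0,0],"angular": [0,0,0],"grip": 1},{"delta_pos": [0,0,0],"angular": [0,0,0],"grip": 1},{"delta_pos": [0,0,0],"angular": [0,0,0],"grip": 1},{"delta_pos": [0,0,0],"angular": [0,0,0],"grip": 1},{"delta_pos": [0,0,0],"angular": [0,0,0],"grip": 1},{"delta_pos": [0,0,0],"angular": [0,0,0],"grip": 1},{"delta_pos": [0,0,0],"angular": [0,0,0],"grip": 1}]}}

```text
clock: 24.28
eef_pos: [0.5183, -0.1906, 0.1242]
tool_rot: [0.288, -3.127, -0.005]
contact_force: [-2.7, 8.5, 3.6]
gripper_width: -0.0
gripper_force: 4.0
```

Request:
{"method": "carry_out", "body": {"series": [{"delta_pos": [0,0.5,0],"angular": [0,0,0],"grip": 1},{"delta_pos": [0,1,0],"angular": [0,0,0],"grip": 1},{"delta_pos": [0,1,0],"angular": [0,0,0],"grip": 1},{"delta_pos": [0,0,-3],"angular": [0,0,0],"grip": 1},{"delta_pos": [0,0,-3],"angular": [0,0,0],"grip": 1},{"delta_pos": [2,0,-3],"angular": [0,0,0],"grip": 1},{"delta_pos": [3,0,-2],"angular": [0,0,0],"grip": 1},{"delta_pos": [0,0,0],"angular": [0,0,0],"grip": 1},{"delta_pos": [0,0,0],"angular": [0,0,0],"grip": 1}]}}

```text
clock: 25.03
eef_pos: [0.4645, -0.1782, 0.2356]
tool_rot: [-0.282, 3.127, -0.003]
contact_force: [0.2, 0.2, -0.3]
gripper_width: 0.0001
gripper_force: 0.0
```

```bash
python3 - <<'E'
from h import *
from workcell import *
im=get_image('wrist');cv2.imwrite('pics/wrist7.png',im['pixels'][:,:,::-1])
show('R')
print(proj(im,toW(B['R'],[[0,0.013,.132],[0,-.013,.132],[-.093,0,.067]])).round(1))
E
```

```text
t 25.0833 blk [-61.9  48.5 234.7] F [ 0.39 -0.21 -0.21] w -0.00023888411548977318 turn [-0.05  0.08  0.04]
[[279.5 275.4]
 [250.3 275.4]
 [270.8 158.6]]
```

View pics/wrist7.png

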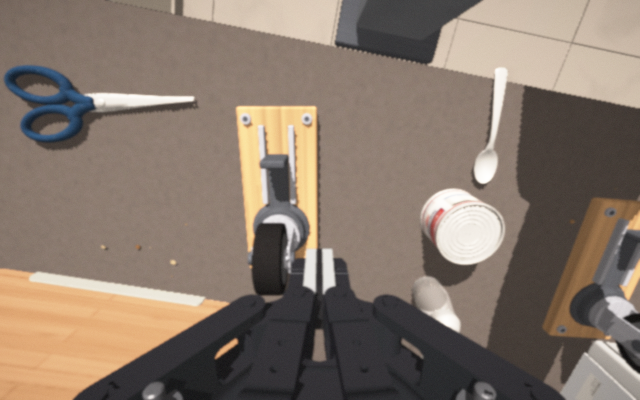

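The wheel (250–285, 260) stands upright, the tab is in at (274,160), and the bystanders are unmoved. I hand in.

```bash
python3 -c "
from workcell import *
print(close_job())"
```

```text
the job is handed in; nothing more can be done
None
```

The right-hand castor was the worn one: its wedge is pushed in about 19 mm (12–13 N at the end), and it stayed tight and upright under a final sideways push held for 1 s at about 8 N, slightly over the 7 N asked; I tested the left castor only to the left, found it firm and left its wedge alone, and handed the job in at 25 s without seeing the verdict.

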